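# Level the pouring plate and keep it pressed down

## Robot

A 6-joint arm with a two-finger parallel gripper is mounted at the origin on a cart in front of the work surface, level with it; the furniture and walls round the work are solid. World frame = base frame: x ahead of the robot, y to its left, z up, the work surface at z = 0. Lengths are in mm, angles in rad, forces in N, time in s.
With the tool pointing down it reaches from about 375 to 750 mm from the base axis. Payload 9 kg.
Tool frame: the origin (TCP) lies at the very end of the fingers, on their centre line; the grasp point (between the pads) lies 19 mm behind it (hold_point_z is the distance from the TCP to the grasp point, in mm); x points along the fingers, z is the direction in which the jaws open and shut, and the axes are right-handed (so a half turn about x gives the same grasp; the last joint's range is limited). The gripper opens to 85 mm and grips with 20 to 120 N. Pads are 22 mm wide; open, the fingers measure 114 mm over their backs; the gripper's body (76 mm by 85 mm) begins 54 mm behind the grasp point. The pads swing forward as they close: fully open they stand 13 mm farther back than shut.
Start: joints at [0.948, 0.104, 0.097, 1.564, 0, 1.353], TCP at [236.308, 551.539, 231.331] pointing down, gripper open.
Joint ranges: [-2.99, 2.99], [-0.84, 1.86], [-1.1, 1.16], [-1.84, 2.11], [-1.51, 1.56], [-3.14, 3.14]. Speed limits (rad/s): [2.22, 2.22, 2.57, 3.14, 3.14, 3.14].

## Interface

Orientations are given as a rotation vector (axis times angle).
In Python, from station import * gives the robot as it stands. The module is installed in compiled form; this text tells all that it offers.
- The arm moves only by the tool jog_arm, never from a script. Its argument "commands" is a list of rows, each a list of 7 numbers: the closure in counts, from 0 (fully open) to 255 (shut), then the shift along the tool's x, y, z in mm, then the turn, a rotation vector about the tool's x, y, z in rad. A call has 1 to 8 rows; each row is the pose to reach, as a shift and turn from the pose commanded when the call began, along the tool's axes at that moment; what a row does not reach only later rows make up. A row lasts 1/8 s, in which the tool goes at most 62.5 mm and 10.7 degrees, less where a joint would pass 70% of its speed; a pose out of reach is approached as far as the arm can. A call with a gripper value outside its range is refused whole. The fingers move at their own pace and stop on an object; "grip_force" is the grip in N (left out, the last holds). Time passes only in rows, so rows that repeat a pose let the fingers close. It gives the time, the measured TCP pose, the force and the opening at its end, in the units of the state.
- get_obs(): the state, without advancing time (a new reading comes with each control period).
- camera(name): name is "side" or "top"; returns a dict with "color" (420x560x3 uint8, red, green, blue), "mtx" (3x3 intrinsics, pixels), "rvec" (rotation vector, rad) and "tvec" (3), from world to camera coordinates, as OpenCV has them. Camera axes: x right, y down, z forward; pixel columns grow to the right and rows downward; lengths in mm; the calibration is good to about 2 mm. A picture is of the moment at which its call begins. There is no depth.
- hand_in(): hands the job in, once; it reports no verdict.
The state is a dict: "clock": time; "joint_pos": joint angles; "qvel": joint speeds; "joint_torque": joint torques, N m; "tool_pos": TCP position; "tool_rot": TCP orientation; "contact_force": force on the tool from outside, world axes, zero at the start; "torque": the same for the moment, N m; "grip_width": finger opening in mm.
Only numpy, scipy, OpenCV 4.12 (cv2) and the standard library are available. Lean on these libraries where they do the work, as an engineer would, in place of code of your own. Each camera call takes 0.05 s, during which the arm holds its last target.

## Task

Stand the spirit level upright on the middle of the pouring plate, lengthwise with the plate, and let go of it. Then take the round knob of the levelling screw between the fingers, press it down until the screw's foot stands firmly on the base, turn it until the level's bubble is centred between the two lines, and finish while still holding the knob and pressing it down, with the bubble centred. Leave the stamp, the sticker roll and the ribbon spool where they are.

Things in the scene. Friction and masses are not known exactly. Their poses are not given: they have to be found in the camera images.
- stand: the fixed steel base under a pouring plate for chocolate work, 250 x 110 x 12 mm, standing on the table. Origin: on the table under the middle of the plate; x runs along the stand from the knob end (near the robot) to the pivot end (away from it), z up.
- plate: plain aluminium plate on the stand, 170 (x) x 110 x 12 mm, top 48 mm above the table when level. Origin on its pivot pin (along y), 20 mm below the top face, 50 mm in +x from the plate's middle. It only tips about the pin, by -0.04 to 0.022 rad. A 44 mm wide lug at the near end carries the levelling screw. Unless the knob is pressed, a spring holds the screw end up.
- plate_mid (a point): the middle of the plate's top face, axes as the plate's: the place for the level.
- foot: upright levelling screw through the lug, 165 mm in -x from the pin. Origin: tip of its foot, which hangs 4 to 8 mm over a rubber pad on the base (pad top 15 mm above the table). About 15 N straight down on the knob seats it on the pad (the spring alone takes 3 to 8 N): knob, screw and plate sink together, then stand firm. z up; it does not spin with the knob.
- knob_top (a point): middle of the top face of the screw's black round fluted knob (37 mm diameter, 30 mm tall), 73 mm above the foot's tip; 8 to 13 mm free below the knob. Clockwise from above screws the foot out: the pressed plate's knob end rises 3 mm per rad. Starts too low: needs 0.5 to 1.3 rad clockwise. 0.06 N m friction; stays put. Grip at any yaw; closing along the stand's y is clear of the level.
- level: the loose spirit level: an aluminium bar 120 (x) x 28 (y) x 34 (z) mm, about 0.25 kg, lying on the table upright to the left of the stand. Origin: centre of its underside; x along its length. A dark vial 60 mm long lies in its top, with a pale bubble and two pale cross lines. Pinch it across its 28 mm width.
- bubble (a joint): place of the bubble's middle along the level's x axis, m: 0 when centred, ends of the vial at -0.019 and +0.019. The bubble is 16 mm long, the inner edges of the two lines 24 mm apart. It moves to the higher end, 0.75 mm per milliradian of slope, and takes about a second to settle. On the plate, a whole radian of the knob moves it about 14 mm.
- date_stamp: bystander: hand stamp, 32 x 48 x 62 mm, behind the work. Origin under its middle.
- sticker_roll: bystander: paper sticker roll, 66 mm across, 24 mm high, behind the work. Origin under its middle.
- ribbon_2: bystander: ribbon spool, 85 x 77 x 26 mm, behind the work. Origin under its middle.

How it is judged:
By the outcome, as a careful person would: the job done as asked, in the order asked, and still so for the second after the job is handed in, while the arm keeps its last pose, push and grip.
It also fails if it takes over 64 s, if anything falls off the work surface, if the arm or the gripper's body presses on something with over 40 N, if the wrist force passes 120 N, or if a joint passes its speed limit or range.

## Working session

There is one attempt and no reset: what is moved stays moved. The work goes in short steps, Python scripts to look and compute and a tool call to move; the robot and the scene stay as the last step left them, time stands still between calls to the robot, and variables do not carry over. Pictures are saved under pics/ and viewed, and the job is handed in when it is done.

Besides the shell and the picture viewer there is one more tool, called after "Call:" in YAML: its name, and indented under it one key for each argument. jog_arm: Moves the arm, as the interface text tells. Its arguments: {"type":"object","properties":{"commands":{"type":"array","items":{"type":"array","items":{"type":"number"}}},"grip_force":{"type":"number"}},"required":["commands"]}

```bash
mkdir -p pics
python3 - <<'E'
from station import *
import cv2
o=get_obs()
for k,v in o.items(): print(k,v)
for n in("top","side"):
    c=camera(n); cv2.imwrite(f"pics/{n}0.png",c["color"][:,:,::-1]); print(n,c["mtx"],c["rvec"],c["tvec"])
E
```

```text
clock 0.0
joint_pos [ 9.48245373e-01  1.04726452e-01  9.65086374e-02  1.56390975e+00
 -2.83022946e-05  1.35310956e+00]
qvel [ 7.95418244e-04  7.33103879e-04  9.93418089e-04 -3.54729764e-05
  2.32777777e-03  1.21291558e-03]
joint_torque [-1.04662042e-03 -5.56934452e+01  5.03644896e+01  1.72174576e-02
 -3.74142646e-04  5.11621721e-06]
tool_pos [236.13425671 551.22651079 230.5280977 ]
tool_rot [-0.90658748  1.37522251  0.9057612 ]
contact_force [-0.38625804  0.39564268  0.46399158]
torque [-0.03383628 -0.01282687  0.0115215 ]
grip_width 85.56049819987956
top [[482.57894232   0.         283.64626827]
 [  0.         482.57894232 202.65920293]
 [  0.           0.           1.        ]] [ 1.98479776 -2.25352022  0.23465161] [120.51792363 632.69209876 803.8113331 ]
side [[442.00263997   0.         280.43398561]
 [  0.         442.00263997 208.58065291]
 [  0.           0.           1.        ]] [2.27285767 0.02368874 0.00673407] [-644.49608336   80.18119828  903.63472064]
```

View pics/top0.png

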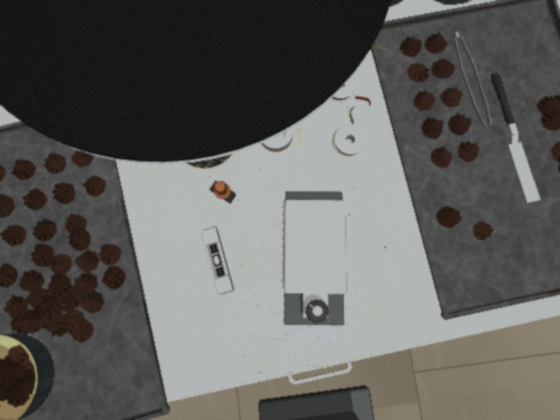

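View pics/side0.png

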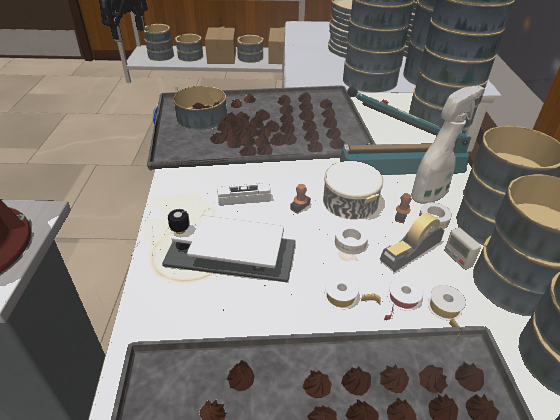

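```bash
cat > h.py <<'E'
from station import *
import cv2, numpy as np
from scipy.spatial.transform import Rotation as Ro
def ray(c,u,v):
    R=cv2.Rodrigues(np.array(c["rvec"],float))[0]; t=np.array(c["tvec"],float).ravel()
    d=R.T@np.linalg.inv(c["mtx"])@np.array([u,v,1.]); return -R.T@t,d
def at(c,u,v,z):
    o,d=ray(c,u,v); return o+d*(z-o[2])/d[2]
def pj(c,P):
    return cv2.projectPoints(np.array(P,float).reshape(-1,1,3),np.array(c["rvec"],float),np.array(c["tvec"],float),c["mtx"],None)[0].reshape(-1,2)
def crop(c,name,x0,x1,y0,y1,s):
    im=c["color"][y0:y1,x0:x1,::-1]
    cv2.imwrite("pics/"+name,cv2.resize(im,None,fx=s,fy=s,interpolation=cv2.INTER_CUBIC))
E
python3 - <<'E'
from h import *
c=camera("top");s=camera("side")
print(ray(c,280,200)[0],ray(s,280,200)[0])
crop(c,"t1.png",195,355,180,330,5)
crop(s,"s1.png",150,310,165,285,5)
for u,v,z in[(314,240,48),(317,310,90),(217,260,34)]: print(at(c,u,v,z))
E
```

```text
[470.30573826  66.54415692 913.95892069] [ 645.59846225 -628.49292734  653.11499768]
[570.99139716  -6.45766852  48.        ]
[449.31069564   8.47294202  90.        ]
[558.70808022 172.23881419  34.        ]
```

View pics/t1.png

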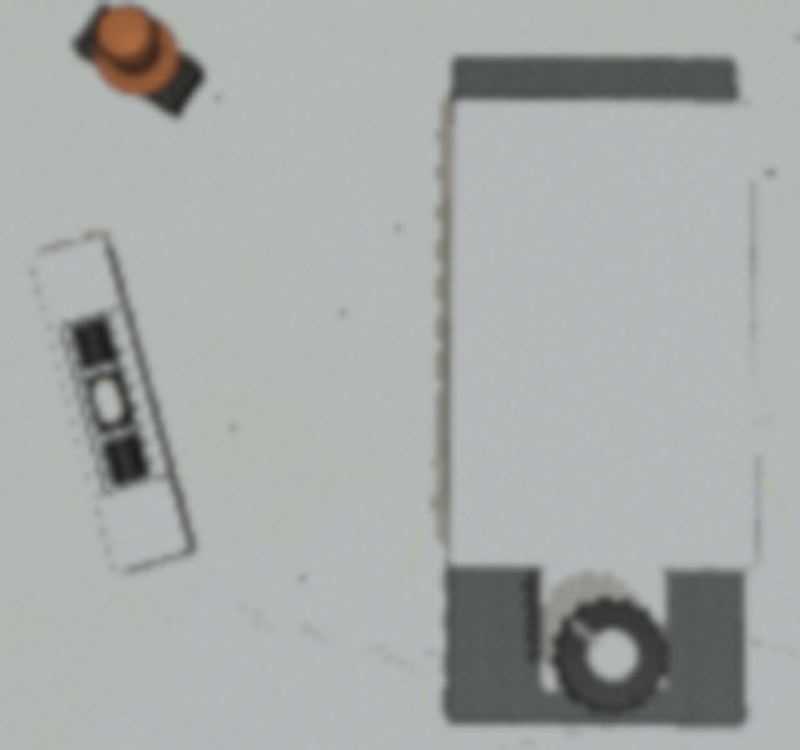

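View pics/s1.png

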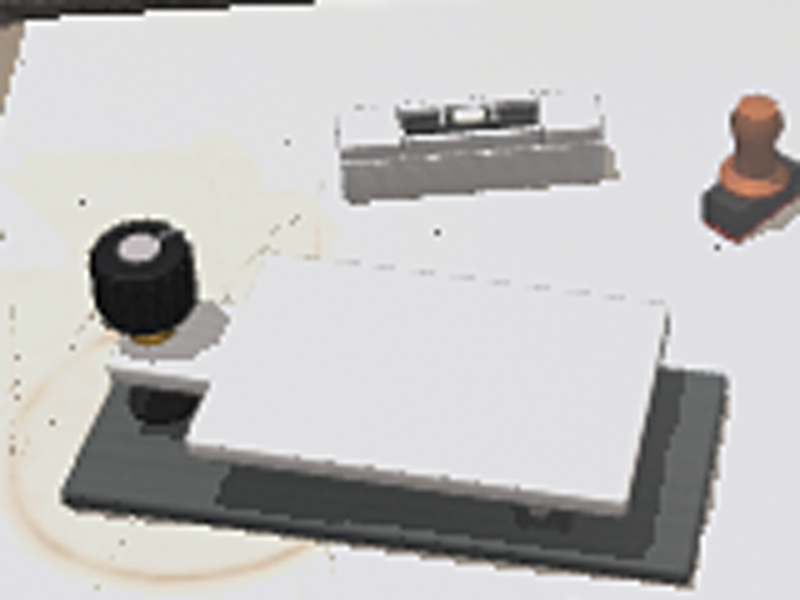

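```bash
cat >> h.py <<'E'
def cr(X,Y,x0,y0,s): return (X+.5)/s-.5+x0,(Y+.5)/s-.5+y0
E
python3 - <<'E'
from h import *
c=camera("top");s=camera("side")
def T(X,Y,z): return at(c,*cr(X,Y,195,180,5),z).round(1)
def S(X,Y,z): return at(s,*cr(X,Y,150,165,5),z).round(1)
print("level mid",T(107.5,401,34),"vial ends",T(87,320,34),T(128,481,34),"corners",T(38,250,34),T(103,233,34),T(188,550,34),T(123,573,34))
print("level side",S(468,116,34),"corners top",S(338,112,34),S(600,98,34),S(605,135,34),S(340,148,34),'bot',S(350,202,0),S(618,180,0))
print("stand",[T(*p,12) for p in((455,58),(737,58),(745,722),(447,722))])
print("stand side",[S(*p,12) for p in((68,492),(688,578),(728,375))])
print("plate near",[T(*p,52) for p in((447,567),(760,570))],"far",[T(*p,47) for p in((450,99),(742,101))])
print("plate side",S(668,305,47),S(630,500,47),S(188,443,52),S(265,255,52))
for z in(90,93,96): print("knob",z,T(612,655,z),S(140,247,z))
E
```

```text
level mid [559.3 173.8  34. ] vial ends [589.6 178.3  34. ] [529.7 169.3  34. ] corners [617.6 193.7  34. ] [620.9 169.4  34. ] [502.6 150.5  34. ] [497.5 174.4  34. ]
level side [556.2 174.5  34. ] corners top [496.4 175.6  34. ] [616.2 190.1  34. ] [619.4 162.3  34. ] [500.6 149.1  34. ] bot [502.2 152.    0. ] [625.2 171.9   0. ]
stand [array([675.2,  31.4,  12. ]), array([661.6, -75.9,  12. ]), array([416.6, -41.5,  12. ]), array([430.4,  65.9,  12. ])]
stand side [array([416.3, -42. ,  12. ]), array([658.4, -79.3,  12. ]), array([674.7,  30.6,  12. ])]
plate near [array([484.6,  59.2,  52. ]), array([469.6, -49.8,  52. ])] far [array([652.1,  36.6,  47. ]), array([637.9, -69.8,  47. ])]
plate side [649.1  34.6  47. ] [636.2 -72.4  47. ] [470.  -52.7  52. ] [482.8  54.8  52. ]
knob 90 [448.3   8.6  90. ] [444.2  14.9  90. ]
knob 93 [448.4   8.8  93. ] [445.2  11.5  93. ]
knob 96 [448.5   9.   96. ] [446.3   8.   96. ]
```

```bash
cat >> h.py <<'E'
def plan(x,y,z,jawyaw,tilt=0):
    """tool down, tool z axis at world yaw jawyaw(mod pi). prints shift + rotvec in current tool axes"""
    o=get_obs(); R0=Ro.from_rotvec(o["tool_rot"]); p=np.array(o["tool_pos"])
    best=None
    for k in(0,np.pi):
        a=jawyaw+k; zt=np.array([np.cos(a),np.sin(a),0]); xt=np.array([0,0,-1.]); yt=np.cross(zt,xt)
        # tilt: rotate about tool z (jaw axis)
        R=Ro.from_matrix(np.c_[xt,yt,zt])
        if tilt: R=Ro.from_rotvec(tilt*np.array([-np.sin(TY),np.cos(TY),0]))*R
        rv=(R0.inv()*R).as_rotvec()
        if best is None or np.linalg.norm(rv)<np.linalg.norm(best): best=rv
    sh=R0.inv().apply(np.array([x,y,z])-p)
    print("shift",sh.round(1),"turn",best.round(3),"| tcp",p.round(1),"q",np.round(o["joint_pos"],2))
TY=-0.138
E
python3 - <<'E'
from h import *
o=get_obs();print(Ro.from_rotvec(o["tool_rot"]).as_matrix().round(3))
plan(558.5,173.7,120,0.14+np.pi/2)
E
```

```text
[[-0.    -0.919  0.394]
 [-0.     0.394  0.919]
 [-1.     0.    -0.   ]]
shift [ 111.1 -445.  -220.2] turn [-0.545 -0.    -0.   ] | tcp [236.2 551.4 231. ] q [ 0.95  0.1   0.1   1.56 -0.    1.35]
```

Call:
jog_arm:
  commands:
    - [70,0,-55.6,-27.5,-0.07,0,0]
    - [70,0,-111,-55,-0.14,0,0]
    - [70,0,-167,-82.5,-0.2,0,0]
    - [70,0,-222.5,-110,-0.27,0,0]
    - [70,30,-278,-137.5,-0.34,0,0]
    - [70,60,-334,-165,-0.41,0,0]
    - [70,90,-390,-192.5,-0.48,0,0]
    - [70,111,-445,-220.2,-0.545,0,0]
  grip_force: 40

```text
clock: 1.3
tool_pos: [545.9, 188.2, 127.0]
tool_rot: [-1.313, 1.138, 1.314]
contact_force: [0.6, 0.9, 1.0]
grip_width: 62.0
```

Call:
jog_arm:
  commands:
    - [70,0,0,0,0,0,0]
    - [70,0,0,0,0,0,0]

```text
clock: 1.55
tool_pos: [545.0, 189.8, 128.1]
tool_rot: [-1.311, 1.14, 1.311]
contact_force: [-0.6, -0.2, -0.2]
grip_width: 61.8
```

Run:
```python
from h import *
plan(558.5,173.7,8,0.14+np.pi/2)
print(get_obs()["grip_width"],get_obs()["clock"])
c=camera("top");s=camera("side")
crop(c,"t2.png",175,295,200,310,6)
crop(s,"s2.png",180,310,125,225,6)
```

```text
shift [120.1 -11.2 -17.9] turn [-0.001  0.    -0.   ] | tcp [545.  189.8 128.1] q [ 0.11  0.04 -0.16  1.37  0.   -0.03]
61.81887111660511 1.55
```

View pics/s2.png

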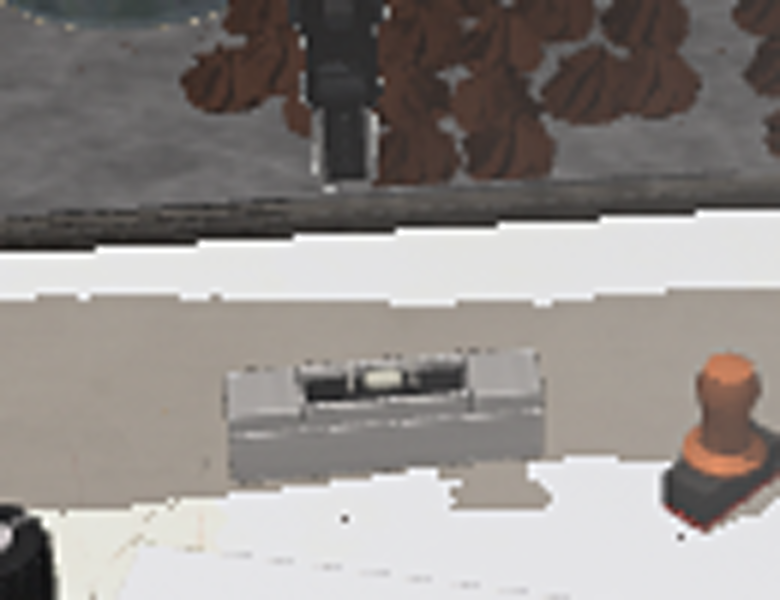

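Run:
```python
from h import *
s=camera("side")
def S(X,Y,z): return at(s,*cr(X,Y,180,125,6),z).round(1)
P=[S(228,373,34),S(540,350,34),S(545,409,34),S(230,437,34)];B=[S(237,482,0),S(543,455,0)]
print(P,np.mean(P,0),B,np.mean(B,0), np.linalg.norm(P[1]-P[0]),[np.arctan2(*(b-a)[1::-1]) for a,b in((P[0],P[1]),(P[3],P[2]),B)])
```

```text
[array([497.2, 176.6,  34. ]), array([616., 195.,  34.]), array([619.2, 158.1,  34. ]), array([502.8, 137.6,  34. ])] [558.8   166.825  34.   ] [array([501. , 152.3,   0. ]), array([617.9, 172.3,   0. ])] [559.45 162.3    0.  ] 120.21647141718975 [np.float64(0.1536612177539227), np.float64(0.1743291122207404), np.float64(0.16944585085343145)]
```

View pics/t2.png

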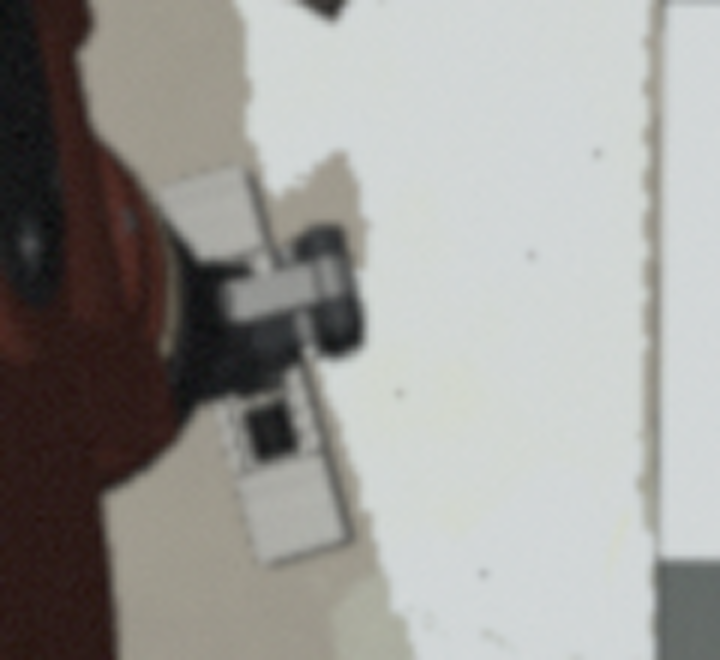

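Run:
```python
from h import *
plan(558.3,174,8,0.155+np.pi/2)
```

```text
shift [120.9 -10.7 -18.6] turn [-0.014  0.     0.001] | tcp [545.  190.9 128.9] q [ 0.11  0.04 -0.16  1.37  0.   -0.03]
```

Call:
jog_arm:
  commands:
    - [70,25,-10.7,-18.6,-0.014,0,0]
    - [70,60,-10.7,-18.6,-0.014,0,0]
    - [70,95,-10.7,-18.6,-0.014,0,0]
    - [70,115,-10.7,-18.6,-0.014,0,0]
    - [70,120.5,-10.7,-18.6,-0.014,0,0]
    - [70,120.5,-10.7,-18.6,-0.014,0,0]

```text
clock: 2.45
tool_pos: [558.9, 173.2, 8.5]
tool_rot: [-1.323, 1.131, 1.321]
contact_force: [0.9, -0.4, -0.3]
grip_width: 61.8
```

Run:
```python
from h import *
s=camera("side")
crop(s,"s3.png",180,310,125,225,6)
```

```text
(no output)
```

View pics/s3.png

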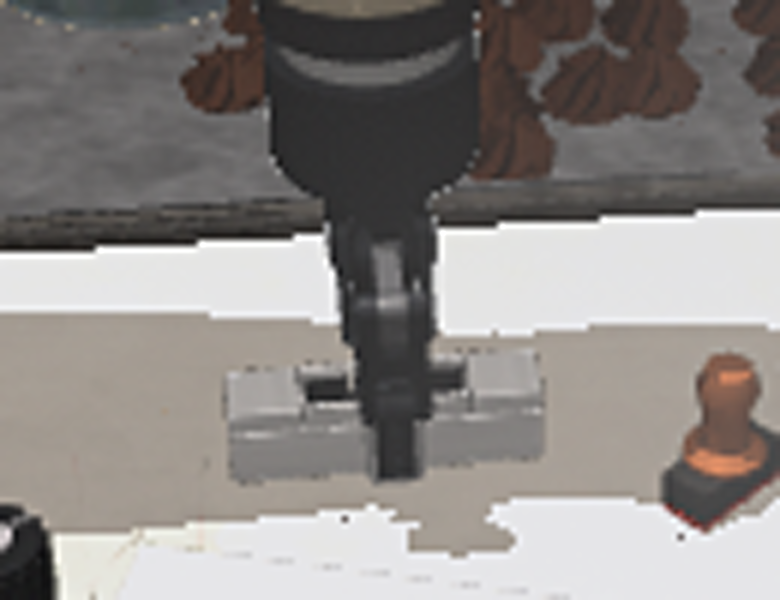

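Call:
jog_arm:
  commands:
    - [255,0,0,0,0,0,0]
    - [255,0,0,0,0,0,0]
    - [255,0,0,0,0,0,0]
    - [255,0,0,0,0,0,0]
    - [255,0,0,0,0,0,0]
  grip_force: 40

```text
clock: 3.12
tool_pos: [559.1, 173.0, 8.6]
tool_rot: [-1.323, 1.131, 1.321]
contact_force: [-0.9, 0.4, 6.0]
grip_width: 27.4
```

Call:
jog_arm:
  commands:
    - [255,0,0,0,0,0,0]
    - [255,-10,0,0,0,0,0]
    - [255,-50,0,0,0,0,0]
    - [255,-100,0,0,0,0,0]
    - [255,-110,0,0,0,0,0]
    - [255,-110,0,0,0,0,0]

```text
clock: 3.88
tool_pos: [558.6, 172.9, 117.8]
tool_rot: [-1.322, 1.132, 1.321]
contact_force: [-0.1, 1.2, -2.7]
grip_width: 27.3
```

Run:
```python
from h import *
s=camera("side")
crop(s,"s4.png",160,310,105,225,5)
```

```text
(no output)
```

View pics/s4.png

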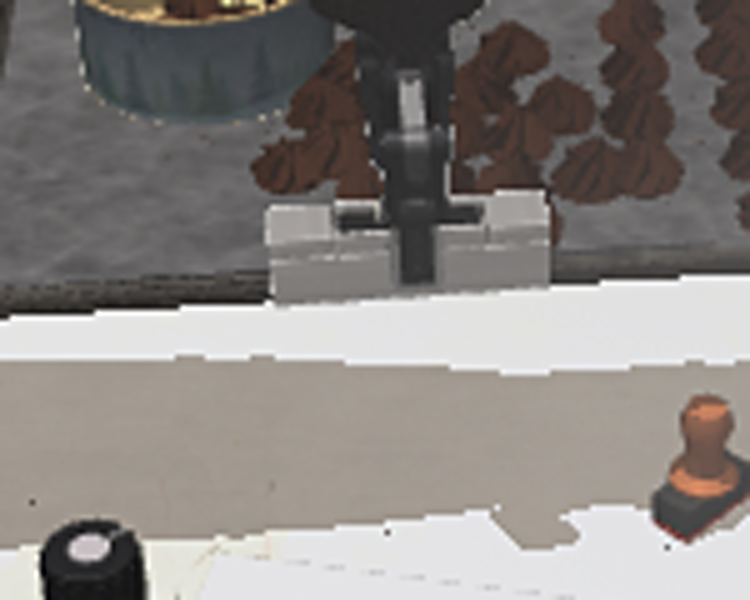

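Run:
```python
from h import *
plan(561.5,-7.1,75,TY+np.pi/2)
```

```text
shift [  41.4   23.9 -178.3] turn [ 0.292 -0.    -0.001] | tcp [557.8 172.8 116.4] q [ 0.08  0.07 -0.15  1.36  0.   -0.08]
```

Call:
jog_arm:
  commands:
    - [255,0,2,-20,0.04,0,0]
    - [255,0,8,-60,0.1,0,0]
    - [255,0,13,-100,0.17,0,0]
    - [255,0,19,-140,0.24,0,0]
    - [255,5,23,-170,0.292,0,0]
    - [255,20,23.9,-178.3,0.292,0,0]
    - [255,38,23.9,-178.3,0.292,0,0]
    - [255,38,23.9,-178.3,0.292,0,0]

```text
clock: 4.92
tool_pos: [560.2, -5.8, 76.6]
tool_rot: [-1.105, 1.273, 1.112]
contact_force: [0.2, -0.1, -2.1]
grip_width: 27.5
```

Run:
```python
from h import *
plan(561.5,-7.1,58,TY+np.pi/2)
s=camera("side");c=camera("top")
crop(s,"s5.png",150,310,165,285,5)
crop(c,"t5.png",215,375,180,330,5)
```

```text
shift [18.6 -1.6 -1.1] turn [ 0.001  0.001 -0.005] | tcp [560.2  -5.8  76.6] q [-0.24  0.02 -0.27  1.28  0.   -0.11]
```

View pics/s5.png

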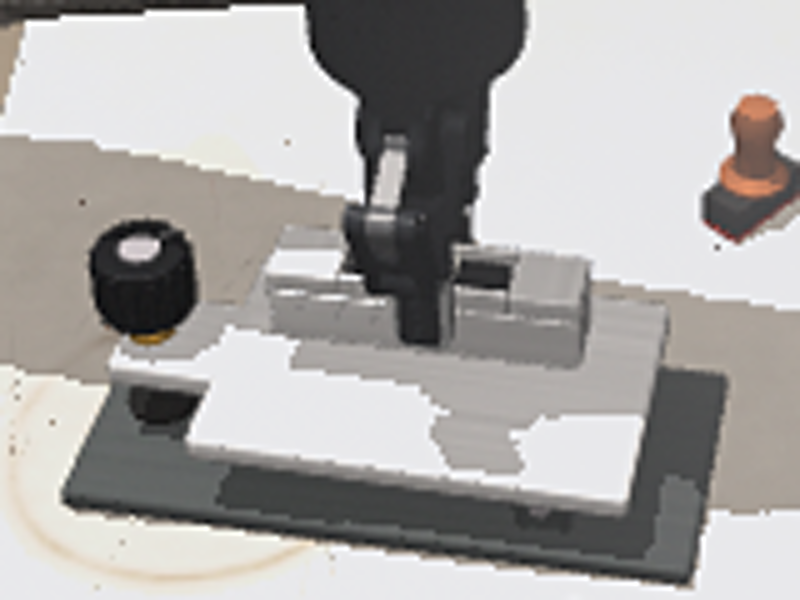

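View pics/t5.png

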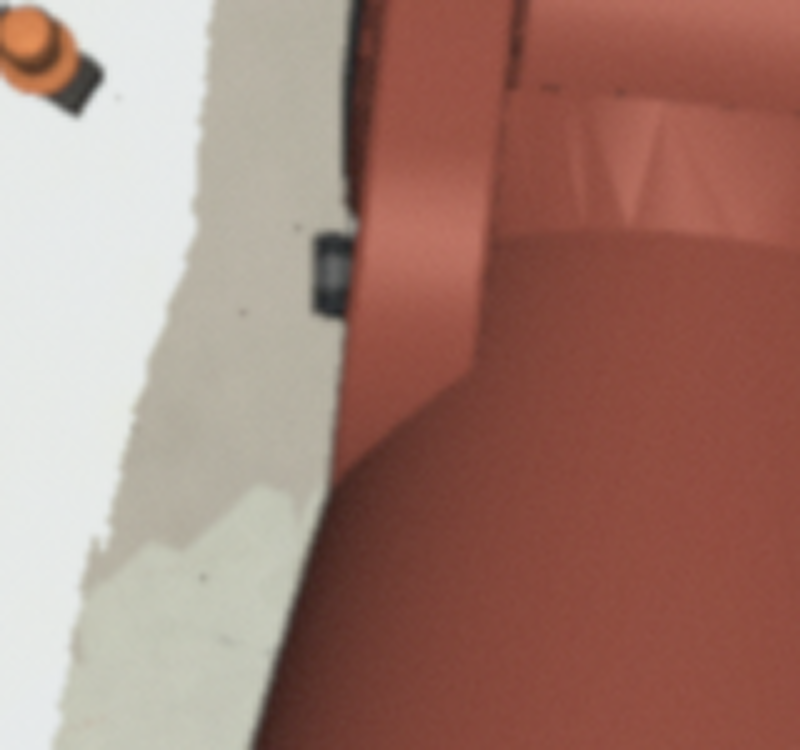

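Call:
jog_arm:
  commands:
    - [255,8,-1.6,-1.1,0,0,0.018]
    - [255,14,-1.6,-1.1,0,0,0.018]
    - [255,16,-1.6,-1.1,0,0,0.018]
    - [255,16,-1.6,-1.1,0,0,0.018]

```text
clock: 5.52
tool_pos: [563.4, -8.2, 63.4]
tool_rot: [-1.097, 1.283, 1.121]
contact_force: [0.1, 0.1, -2.7]
grip_width: 27.3
```

Call:
jog_arm:
  commands:
    - [255,1,0,0,0,0,0]
    - [255,1,0,0,0,0,0]

```text
clock: 5.78
tool_pos: [563.6, -8.3, 62.7]
tool_rot: [-1.098, 1.283, 1.12]
contact_force: [0.4, 0.2, -3.4]
grip_width: 26.9
```

Call:
jog_arm:
  commands:
    - [255,0.8,0,0,0,0,0]
    - [255,0.8,0,0,0,0,0]

```text
clock: 6.02
tool_pos: [563.5, -8.3, 61.8]
tool_rot: [-1.098, 1.283, 1.12]
contact_force: [-0.6, 0.6, -2.6]
grip_width: 27.5
```

Call:
jog_arm:
  commands:
    - [255,1,1.8,0.5,0,0,0]
    - [255,2,1.8,0.5,0,0,0]
    - [255,2,1.8,0.5,0,0,0]

```text
clock: 6.4
tool_pos: [561.7, -7.5, 59.7]
tool_rot: [-1.097, 1.283, 1.121]
contact_force: [0.9, 0.0, -2.6]
grip_width: 27.4
```

Call:
jog_arm:
  commands:
    - [255,1,0,0,0,0,0]
    - [255,1,0,0,0,0,0]

```text
clock: 6.65
tool_pos: [561.7, -7.5, 58.7]
tool_rot: [-1.097, 1.283, 1.121]
contact_force: [-0.7, -0.4, -1.5]
grip_width: 27.3
```

Call:
jog_arm:
  commands:
    - [255,0.6,0,0,0,0,0]
    - [255,0.6,0,0,0,0,0]

```text
clock: 6.9
tool_pos: [561.8, -7.5, 58.1]
tool_rot: [-1.098, 1.283, 1.121]
contact_force: [-0.2, -0.3, -2.8]
grip_width: 27.3
```

Run:
```python
from h import *
s=camera("side")
crop(s,"s6.png",150,310,165,285,5)
```

```text
(no output)
```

View pics/s6.png

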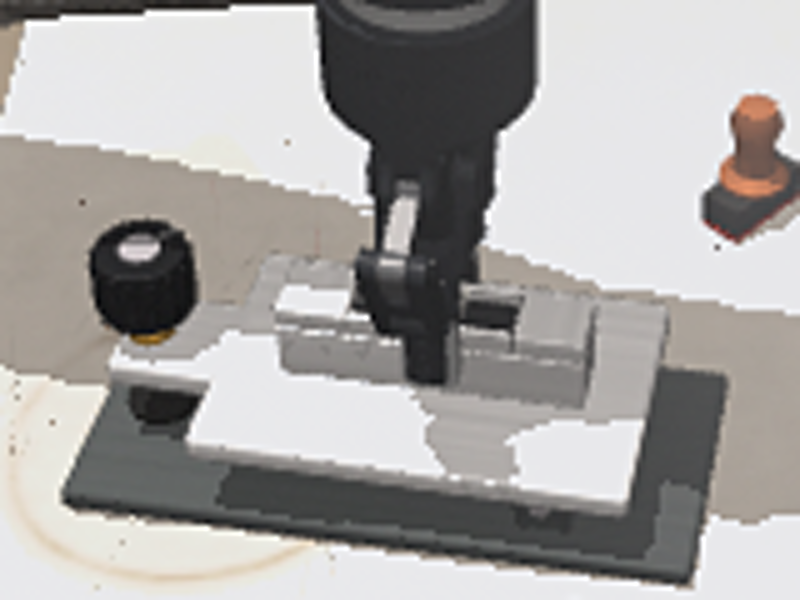

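Call:
jog_arm:
  commands:
    - [255,0.6,0,0,0,0,0]
    - [255,0.6,0,0,0,0,0]

```text
clock: 7.2
tool_pos: [561.8, -7.5, 57.8]
tool_rot: [-1.098, 1.283, 1.12]
contact_force: [0.5, 0.2, -0.4]
grip_width: 27.4
```

Call:
jog_arm:
  commands:
    - [255,0.6,0,0,0,0,0]
    - [255,0.6,0,0,0,0,0]

```text
clock: 7.45
tool_pos: [561.9, -7.6, 57.6]
tool_rot: [-1.098, 1.283, 1.12]
contact_force: [-2.6, -0.2, 5.5]
grip_width: 27.1
```

Call:
jog_arm:
  commands:
    - [70,0,0,0,0,0,0]
    - [70,0,0,0,0,0,0]
    - [70,0,0,0,0,0,0]
    - [70,-10,0,0,0,0,0]
    - [70,-40,0,0,0,0,0]
    - [70,-80,0,0,0,0,0]
    - [70,-90,0,0,0,0,0]

```text
clock: 8.32
tool_pos: [565.0, -8.1, 150.7]
tool_rot: [-1.1, 1.28, 1.117]
contact_force: [0.8, 0.1, 1.0]
grip_width: 62.0
```

Run:
```python
from h import *
s=camera("side")
crop(s,"s7.png",150,310,165,285,5)
plan(447.4,8.6,125,TY+np.pi/2+0.5)
```

```text
shift [ 27.1 118.3   0.4] turn [-0.5    0.003 -0.013] | tcp [564.8  -8.1 150.5] q [-0.24  0.01 -0.14  1.43 -0.   -0.11]
```

View pics/s7.png

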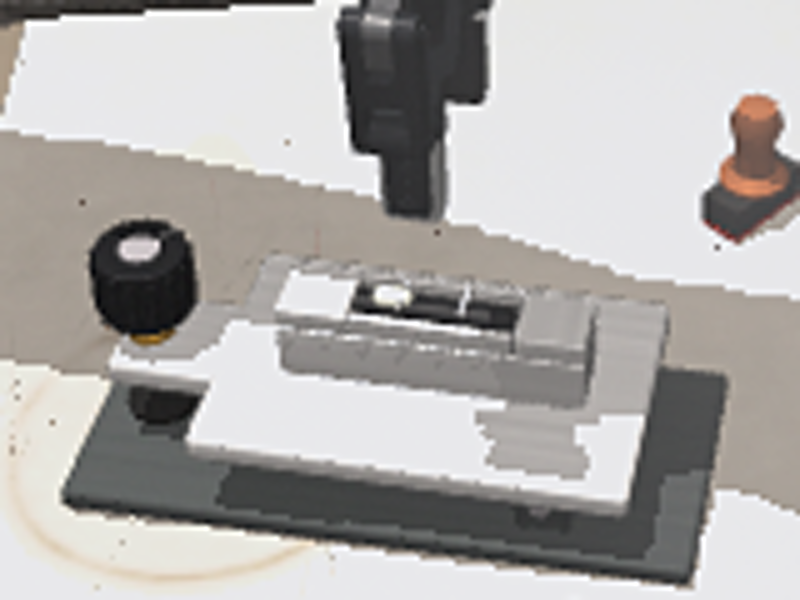

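Run:
```python
from h import *
s=camera("side")
def S(X,Y,z): return at(s,*cr(X,Y,150,165,5),z).round(1)
print("vial",S(357,297,84),S(515,318,82.5))
A=[S(283,370,50),S(585,406,48)];print(A,np.mean(A,0),"yaw",np.arctan2(*(A[1]-A[0])[1::-1]))
# expected corners
def box(cx,cy,yaw,tilt):
    R=Ro.from_euler('zy',[yaw,tilt]).as_matrix();return [R@[x,y,z]+[cx,cy,49.1] for x in(-60,60) for y in(-14,14) for z in(0,34)]
p=pj(s,box(560.8,-7.2,TY,.022)); print(((p-[150,165]+.5)*5-.5).round(0).tolist())
pl=[Ro.from_euler('zy',[TY,.022]).as_matrix()@[x,y,0]+[560.8,-7.2,49.1] for x in(-85,85) for y in(-55,55)]
print(((pj(s,pl)-[150,165]+.5)*5-.5).round(0).tolist())
```

```text
vial [530.1  -4.8  84. ] [591.  -13.2  82.5]
[array([499.4, -10.6,  50. ]), array([617.7, -25.1,  48. ])] [558.55 -17.85  49.  ] yaw -0.12196140977459487
[[282.0, 373.0], [276.0, 309.0], [302.0, 325.0], [296.0, 261.0], [586.0, 414.0], [587.0, 350.0], [599.0, 364.0], [600.0, 300.0]]
[[187.0, 439.0], [270.0, 251.0], [633.0, 501.0], [676.0, 303.0]]
```

Call:
jog_arm:
  commands:
    - [75,0,30,0,-0.1,0,-0.004]
    - [75,0,60,0,-0.2,0.001,-0.008]
    - [75,0,90,0,-0.3,0.002,-0.012]
    - [75,5,110,0.4,-0.4,0.003,-0.013]
    - [75,15,118.3,0.4,-0.5,0.003,-0.013]
    - [75,25,118.3,0.4,-0.5,0.003,-0.013]
    - [75,25,118.3,0.4,-0.5,0.003,-0.013]

```text
clock: 9.3
tool_pos: [445.2, 9.1, 122.7]
tool_rot: [-1.464, 1.02, 1.476]
contact_force: [-0.1, -0.4, 0.5]
grip_width: 60.4
```

Run:
```python
from h import *
s=camera("side")
crop(s,"s8.png",130,250,130,250,5)
plan(447.4,8.6,66,TY+np.pi/2+0.5)
c=camera("top"); crop(c,"t8.png",215,375,180,330,5)
```

```text
shift [57.4 -1.8 -1.2] turn [-0.002  0.003 -0.005] | tcp [445.6   9.  123.4] q [-0.27 -0.37 -0.53  1.41 -0.   -0.63]
```

View pics/s8.png

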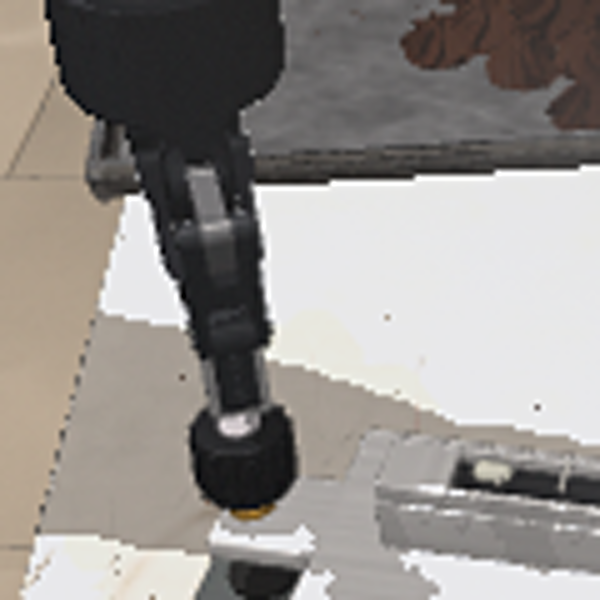

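View pics/t8.png

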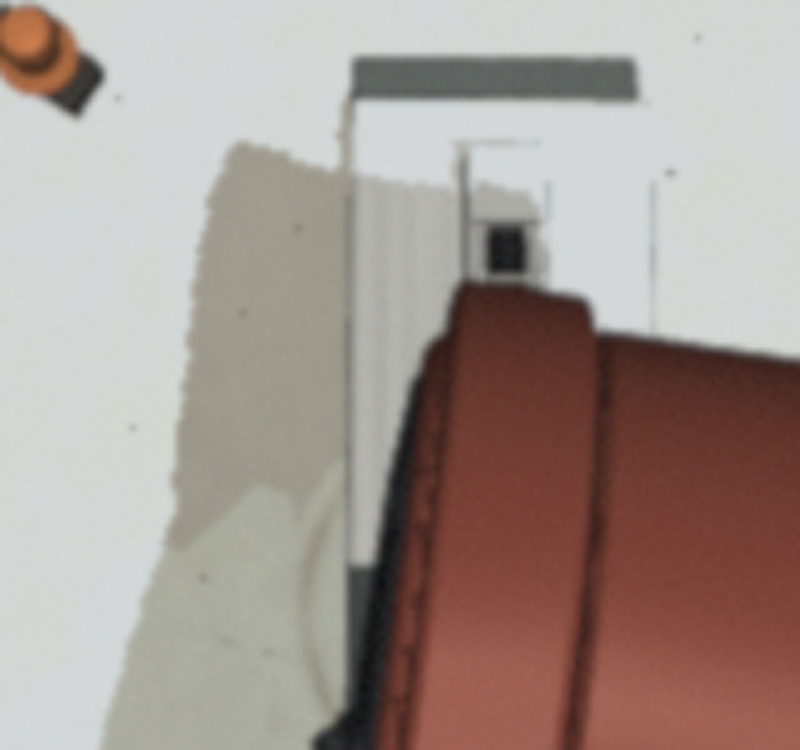

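Call:
jog_arm:
  commands:
    - [75,15,-1.8,-1.2,0,0.003,-0.005]
    - [75,30,-1.8,-1.2,0,0.003,-0.005]
    - [75,45,-1.8,-1.2,0,0.003,-0.005]
    - [75,57,-1.8,-1.2,0,0.003,-0.005]
    - [75,57,-1.8,-1.2,0,0.003,-0.005]
    - [75,57,-1.8,-1.2,0,0.003,-0.005]

```text
clock: 10.15
tool_pos: [447.9, 8.5, 67.5]
tool_rot: [-1.472, 1.015, 1.469]
contact_force: [0.5, 0.9, 0.0]
grip_width: 60.2
```

Run:
```python
from h import *
s=camera("side")
crop(s,"s9.png",130,250,130,250,5)
plan(447.4,8.6,66,TY+np.pi/2+0.5)
```

```text
shift [1.7 0.5 0.4] turn [ 0.    -0.001  0.002] | tcp [448.    8.4  67.7] q [-0.27 -0.35 -0.62  1.3   0.   -0.64]
```

View pics/s9.png

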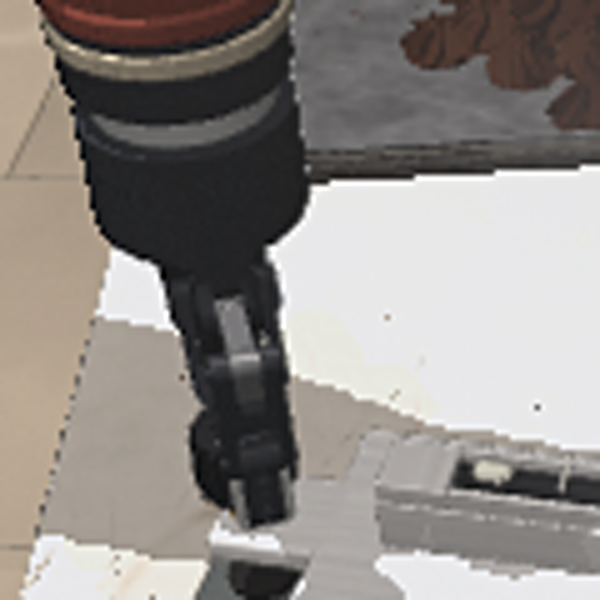

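Call:
jog_arm:
  commands:
    - [255,0,0,0,0,0,0]
    - [255,0,0,0,0,0,0]
    - [255,0,0,0,0,0,0]
    - [255,0,0,0,0,0,0]
    - [255,0,0,0,0,0,0]
  grip_force: 60

```text
clock: 10.82
tool_pos: [447.7, 8.7, 67.2]
tool_rot: [-1.471, 1.014, 1.47]
contact_force: [-0.2, 3.8, 5.4]
grip_width: 35.4
```

Call:
jog_arm:
  commands:
    - [255,1.5,0,0,0,0,0]
    - [255,3,0,0,0,0,0]
    - [255,3,0,0,0,0,0]

```text
clock: 11.2
tool_pos: [447.3, 8.7, 64.1]
tool_rot: [-1.471, 1.015, 1.471]
contact_force: [-3.7, 3.7, 7.2]
grip_width: 35.2
```

Call:
jog_arm:
  commands:
    - [255,1,0,0,0,0,0]
    - [255,2,0,0,0,0,0]
    - [255,2,0,0,0,0,0]

```text
clock: 11.58
tool_pos: [447.1, 8.7, 62.2]
tool_rot: [-1.471, 1.015, 1.471]
contact_force: [-6.5, 4.5, 8.9]
grip_width: 35.5
```

Call:
jog_arm:
  commands:
    - [255,1,0,0,0,0,0]
    - [255,1,0,0,0,0,0]

```text
clock: 11.82
tool_pos: [447.0, 8.7, 61.4]
tool_rot: [-1.471, 1.016, 1.471]
contact_force: [-8.1, 4.9, 10.9]
grip_width: 35.1
```

Call:
jog_arm:
  commands:
    - [255,0.8,0,0,0,0,0]
    - [255,0.8,0,0,0,0,0]

```text
clock: 12.08
tool_pos: [447.1, 8.7, 61.1]
tool_rot: [-1.471, 1.015, 1.471]
contact_force: [-9.1, 5.0, 15.9]
grip_width: 35.2
```

Call:
jog_arm:
  commands:
    - [255,0.6,0.8,0.8,0,0,0]
    - [255,0.6,0.8,0.8,0,0,0]

```text
clock: 12.32
tool_pos: [446.9, 8.7, 61.0]
tool_rot: [-1.473, 1.015, 1.469]
contact_force: [-7.7, 3.8, 16.1]
grip_width: 35.0
```

Call:
jog_arm:
  commands:
    - [255,0.6,0,0,0,0,0]
    - [255,0.6,0,0,0,0,0]

```text
clock: 12.58
tool_pos: [447.0, 8.7, 60.9]
tool_rot: [-1.473, 1.015, 1.469]
contact_force: [-9.2, 3.7, 20.4]
grip_width: 35.5
```

Run:
```python
from h import *
s=camera("side")
crop(s,"s10.png",195,275,205,255,10)
c=camera("top"); crop(c,"t10.png",270,350,190,330,5)
```

```text
(no output)
```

View pics/s10.png

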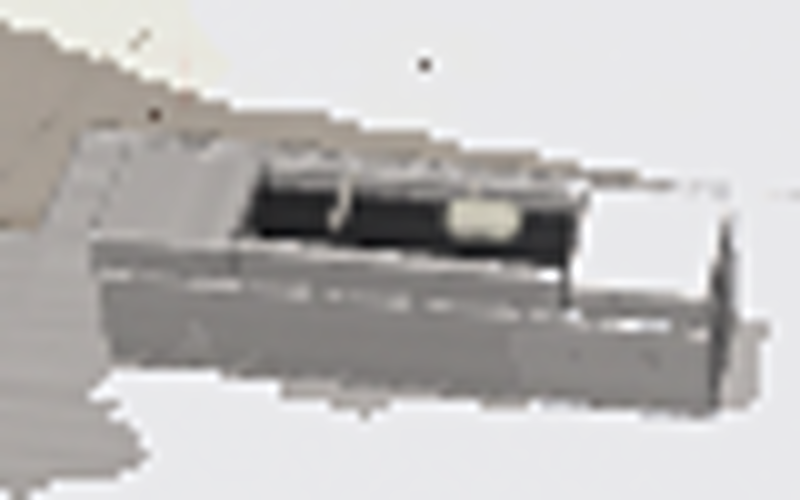

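View pics/t10.png

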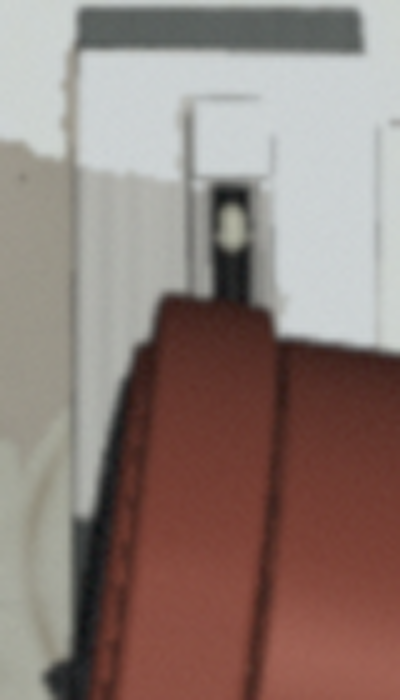

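Call:
jog_arm:
  commands:
    - [255,0,0,0,0.1,0,0]
    - [255,0,0,0,0.2,0,0]
    - [255,0,0,0,0.3,0,0]
    - [255,0,0,0,0.4,0,0]
    - [255,0,0,0,0.5,0,0]
    - [255,0,0,0,0.6,0,0]
    - [255,0,0,0,0.6,0,0]
    - [255,0,0,0,0.6,0,0]

```text
clock: 13.68
tool_pos: [447.2, 7.6, 60.9]
tool_rot: [-1.035, 1.313, 1.028]
contact_force: [-7.4, -2.5, 18.7]
grip_width: 35.6
```

Call:
jog_arm:
  commands:
    - [255,0,0,0,0,0,0]
    - [255,0,0,0,0,0,0]
    - [255,0,0,0,0,0,0]
    - [255,0,0,0,0,0,0]
    - [255,0,0,0,0,0,0]
    - [255,0,0,0,0,0,0]
    - [255,0,0,0,0,0,0]
    - [255,0,0,0,0,0,0]

```text
clock: 14.68
tool_pos: [447.3, 7.6, 60.9]
tool_rot: [-1.035, 1.313, 1.028]
contact_force: [-7.4, -2.0, 18.6]
grip_width: 35.1
```

Run:
```python
from h import *
s=camera("side")
crop(s,"s11.png",195,275,205,255,10)
c=camera("top"); crop(c,"t11.png",270,350,190,330,5)
```

```text
(no output)
```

View pics/s11.png

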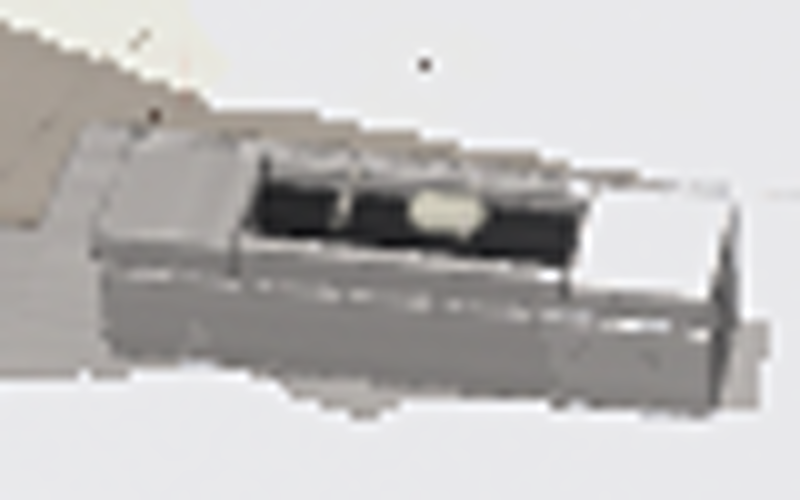

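View pics/t11.png

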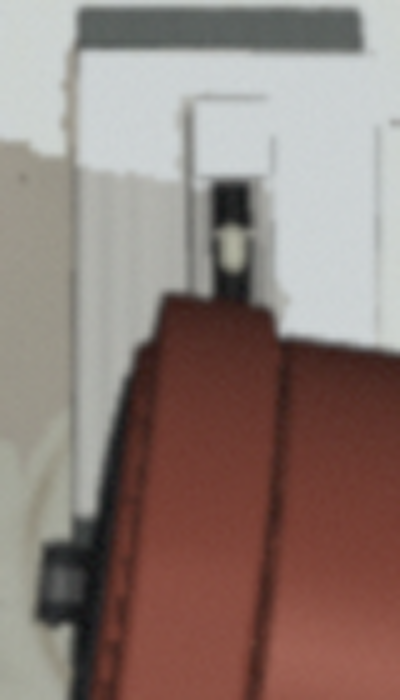

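Call:
jog_arm:
  commands:
    - [255,0,0,0,0.1,0,0]
    - [255,0,0,0,0.2,0,0]
    - [255,0,0,0,0.3,0,0]
    - [255,0,0,0,0.4,0,0]
    - [255,0,0,0,0.5,0,0]
    - [255,0,0,0,0.5,0,0]
    - [255,0,0,0,0.5,0,0]
    - [255,0,0,0,0.5,0,0]

```text
clock: 15.78
tool_pos: [446.8, 6.8, 60.8]
tool_rot: [-0.654, 1.473, 0.646]
contact_force: [-10.4, -6.6, 20.0]
grip_width: 35.5
```

Call:
jog_arm:
  commands:
    - [255,0,0,0,0,0,0]
    - [255,0,0,0,0,0,0]
    - [255,0,0,0,0,0,0]
    - [255,0,0,0,0,0,0]
    - [255,0,0,0,0,0,0]
    - [255,0,0,0,0,0,0]
    - [255,0,0,0,0,0,0]
    - [255,0,0,0,0,0,0]

```text
clock: 16.77
tool_pos: [446.8, 6.8, 60.9]
tool_rot: [-0.654, 1.472, 0.646]
contact_force: [-8.9, -6.7, 19.7]
grip_width: 35.4
```

Run:
```python
from h import *
s=camera("side")
crop(s,"s12.png",215,257,212,242,18)
c=camera("top"); crop(c,"t12.png",290,340,215,260,12)
```

```text
(no output)
```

View pics/s12.png

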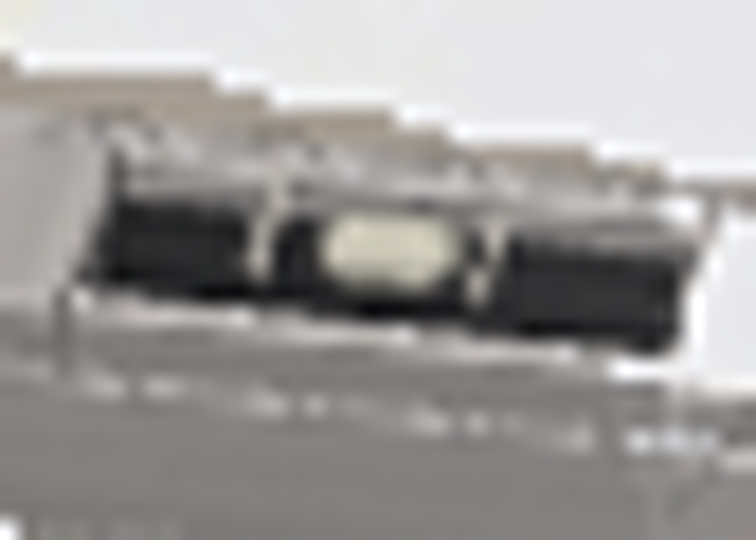

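View pics/t12.png

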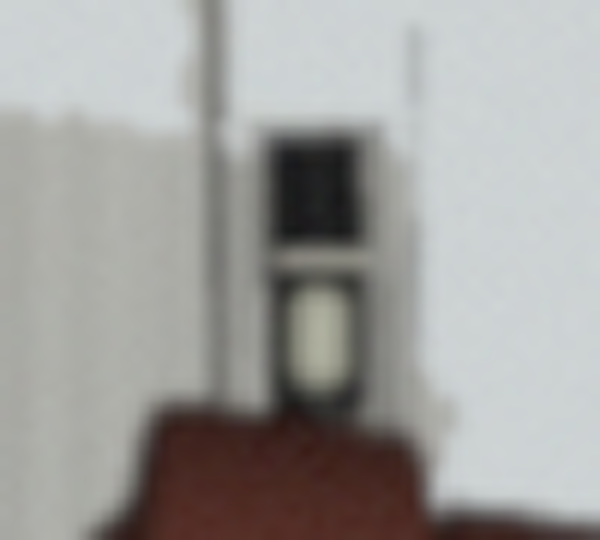

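Call:
jog_arm:
  commands:
    - [255,0,0,0,0.06,0,0]
    - [255,0,0,0,0.12,0,0]
    - [255,0,0,0,0.12,0,0]
    - [255,0,0,0,0.12,0,0]
    - [255,0,0,0,0.12,0,0]
    - [255,0,0,0,0.12,0,0]
    - [255,0,0,0,0.12,0,0]
    - [255,0,0,0,0.12,0,0]

```text
clock: 17.88
tool_pos: [446.6, 6.7, 60.8]
tool_rot: [-0.561, 1.5, 0.552]
contact_force: [-10.7, -7.2, 19.9]
grip_width: 35.5
```

Call:
jog_arm:
  commands:
    - [255,0,0,0,0,0,0]
    - [255,0,0,0,0,0,0]
    - [255,0,0,0,0,0,0]
    - [255,0,0,0,0,0,0]
    - [255,0,0,0,0,0,0]
    - [255,0,0,0,0,0,0]
    - [255,0,0,0,0,0,0]
    - [255,0,0,0,0,0,0]

```text
clock: 18.88
tool_pos: [446.6, 6.7, 60.8]
tool_rot: [-0.561, 1.499, 0.553]
contact_force: [-10.7, -7.3, 20.0]
grip_width: 35.5
```

Run:
```python
from h import *
s=camera("side")
crop(s,"s13.png",215,257,212,242,18)
c=camera("top"); crop(c,"t13.png",290,340,215,260,12)
```

```text
(no output)
```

View pics/s13.png

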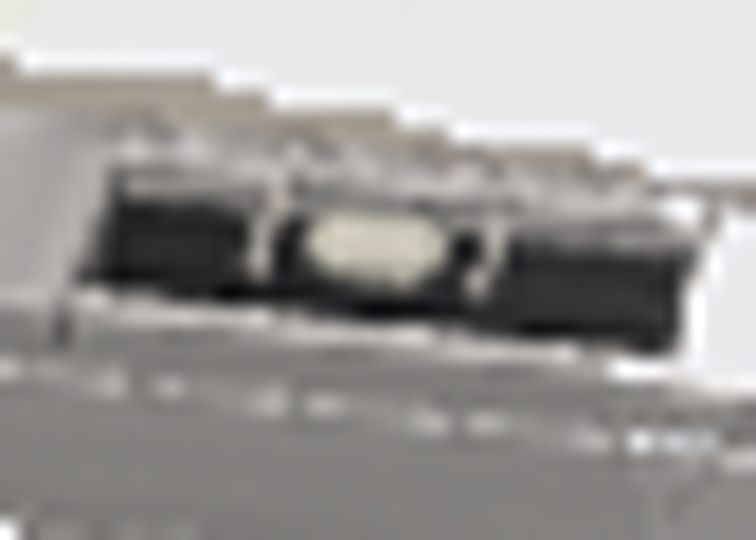

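View pics/t13.png

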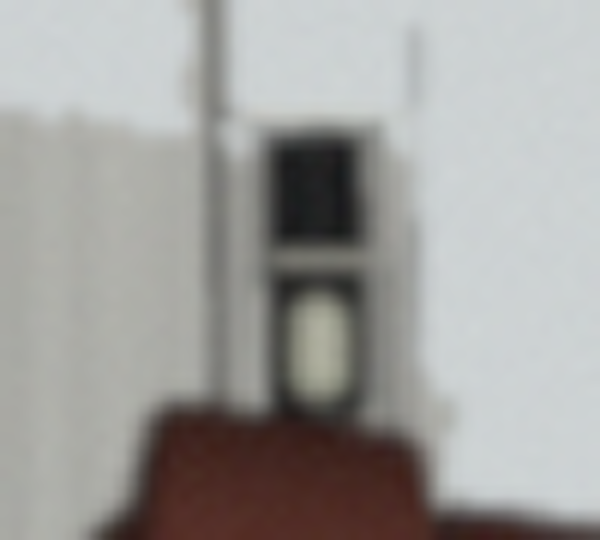

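Run:
```python
from h import *
from scipy.ndimage import map_coordinates as mc
s=camera("side"); g=s["color"].astype(float).sum(2)/3
n=130; X=np.linspace(110,680,n)
acc=0
for dy in range(-6,13,3):
    Y=235+(X-110)*(300-245)/570.+dy
    u,v=cr(X,Y,215,212,18); acc=acc+mc(g,[v,u],order=1)
p=acc/7
for a,b in((230,300),(290,465),(465,520)):
    m=(X>a)&(X<b); w=np.clip(p[m]-p[m].min()-15,0,None); print((X[m]*w).sum()/w.sum())
i=np.where((p>110))[0]; print(X[i].round().tolist())
o=get_obs();print(o["contact_force"],o["clock"])
c=camera("top");print(c["color"].shape)
cv2.imwrite("pics/full_end.png",s["color"][:,:,::-1])
```

```text
259.1222286510563
373.59997817143505
482.6116002371946
[251.0, 256.0, 260.0, 265.0, 313.0, 318.0, 322.0, 327.0, 331.0, 335.0, 340.0, 344.0, 349.0, 353.0, 357.0, 362.0, 366.0, 371.0, 375.0, 380.0, 384.0, 388.0, 393.0, 397.0, 402.0, 406.0, 410.0, 415.0, 419.0, 424.0, 428.0, 433.0, 477.0, 481.0, 486.0, 680.0]
[-10.29932436  -5.74407474  21.22528891] 19.025
(420, 560, 3)
```

View pics/full_end.png

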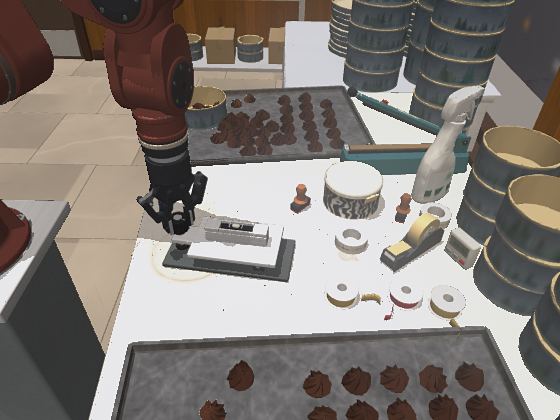

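```bash
python3 -c "
from station import *
hand_in();o=get_obs();print(o['contact_force'],o['clock'],o['grip_width'])"
```

```text
the job is handed in; nothing more can be done
the job is handed in; nothing more can be done
```

The job is handed in, at about 19 s on the robot's clock. The arm is still holding the levelling knob and pressing it down, with the bubble centred.

- **Level:** I stood it upright on the plate, lengthwise, and let go. The pictures put it within about 2–3 mm of the plate's middle and 0.02 rad of its direction.
- **Knob:** I gripped it at 60 N and pressed until it stopped sinking. Then I turned it about 1.22 rad clockwise.
- **Bubble at the end:** in the side view it was about 0.3 mm off the midpoint between the two lines. A rough reading from the top view, where only one line shows, put it at the centre.
- **Forces:** the downward push was about 20–21 N, with about 12 N sideways on the wrist because the grip was slightly off the screw's axis.
- **Bystanders:** I did not touch the stamp, the sticker roll or the ribbon spool. They look undisturbed in the last picture.

I could not read the state after handing in, so the push and grip during the final second are unchecked.

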